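# Check the instrument frame's corner with a square

### The job

Check the inside corner of the aluminium instrument frame: take the right-angle square by its blue handle (not the wide-angle gauge with the same handle), lay its right angle into the corner and, still holding it, press it against both rails at once for a moment. Then let go and leave it lying flat in the corner, flush against both rails, and leave the wide-angle gauge where it is.

Things in the scene. Friction and masses are not known exactly. Their poses are not given: they have to be found in the camera images.
- square_grip (a point): Right-angle square, loose, 0.35 kg: smooth steel L 20 mm thick, legs 100 mm long outside, 24 wide; upright blue handle 24 x 24 mm in plan, top 72 mm up, sides parallel to the legs. Point: handle centre, 46 mm above the underside. z up; outside edges at x = +36 and y = +36 mm from it, meeting at a heel (6 mm notch); from there one leg runs along -x, one along -y.
- long_rail: Fixed aluminium rail of the frame, 20 mm high and wide, 220 mm long, on the bench. Origin: the inside corner at bench level, where both rails' inside faces meet (orange cap just outside it). Runs along -y; inside face is x = 0, metal on the +x side; z up. The corner is open where x and y are negative.
- short_rail: The frame's other fixed rail, same section, 160 mm long, same origin and axes as long_rail. Runs along -x from the inside corner; inside face is y = 0, metal on the +y side.
- gauge_grip (a point): Bystander: loose wide-angle gauge, lying flat, with the same blue handle as the square, but its two steel legs stand 135 degrees apart (a wide V, each about 85 mm). Point: handle centre, 46 mm above the underside. Square and gauge may have swapped places.
Not all that is in view belongs to the job. What is shaped like the part that bears square_grip but brown or yellow is not meant.

How it is judged:
By the outcome, as a careful person would: the job done as asked, in the order asked, and still so for the second after the job is handed in, with the robot touching nothing.
It also fails if it takes over 38 s, if anything falls off the work surface, if the arm or the gripper's body presses on something with over 40 N, if the wrist force passes 120 N, or if a joint passes its speed limit or range.

### The arm

A 6-joint arm with a two-finger parallel gripper is mounted at the origin on the work surface. World frame = base frame: x ahead of the robot, y to its left, z up, the work surface at z = 0. Lengths are in m, angles in rad, forces in N, time in s.
With the tool pointing down it reaches from about 0.15 to 0.775 m from the base axis. Payload 6.1 kg.
Tool frame: the origin (TCP) lies between the finger pads; the fingertips stand 19 mm ahead of it and the grasp point (between the pads) is the TCP; z points along the fingers, x is the direction in which the jaws open and shut, and the axes are right-handed (so a half turn about z gives the same grasp; the last joint's range is limited). The gripper opens to 85 mm and grips with 20 to 120 N. Pads are 22 mm wide; open, the fingers measure 114 mm over their backs; the gripper's body (76 mm by 85 mm) begins 54 mm behind the grasp point. The pads swing forward as they close: fully open they stand 13 mm farther back than shut.
Start: joints at [-1.336, 0.126, -0.04, 1.405, 0, 1.571], TCP at [0.122, -0.511, 0.25] pointing down, gripper open.
Joint ranges: [-2.72, 2.72], [-0.95, 1.95], [-1.27, 1.35], [-1.78, 2.02], [-1.46, 1.47], [-3.14, 3.14]. Speed limits (rad/s): [2.39, 2.39, 3.01, 3.14, 3.14, 3.14].

### API

Orientations are given as a rotation vector (axis times angle).
In Python, from rig import arm gives the robot as it stands.
- The arm moves only by the shell command python3 -m pendant 'ROWS' [OPENING]. ROWS is JSON, a list that holds one entry, the list of rows, each a list of 6 numbers: the shift along the tool's x, y, z in mm, then the turn, a rotation vector about the tool's x, y, z in degrees. In form: [[[x, y, z, wx, wy, wz], ...]]. A call has 1 to 5 rows; each row is the pose to reach, as a shift and turn from the pose commanded when the call began, along the tool's axes at that moment; what a row does not reach only later rows make up. A row lasts 1/10 s, in which the tool goes at most 50 mm and 8.59 degrees, less where a joint would pass 70% of its speed; a pose out of reach is approached as far as the arm can. A call with a gripper value outside its range is refused whole. OPENING is the closure, from 0 (fully open) to 1 (shut), set as the call begins (- or left out, the last holds). The fingers move at their own pace and stop on an object; the grip force is fixed at half the most. Time passes only in rows, so rows that repeat a pose let the fingers close. It gives the time, the measured TCP pose, the force and the opening at its end, in the units of the state.
- arm.read_state(): the state, without advancing time (a new reading comes with each control period).
- arm.read_camera(name): name is "scene" or "top"; returns (picture, depth): 400x640x3 uint8, red, green, blue; 400x640 float32, m along the optical axis (not along the pixel's ray), 0 where there is no reading.
- arm.camera_info(name): a dict with "camera_matrix" (3x3 intrinsics, pixels), "world_from_camera" (4x4, takes a point from camera to world coordinates). Camera axes: x right, y down, z forward; pixel columns grow to the right and rows downward; lengths in m; the calibration is good to about 2 mm. A picture is of the moment at which its call begins. camera_info takes no time and is no camera call.
- arm.hand_in(): hands the job in, once; it reports no verdict.
The state is a dict: "time": time; "joint_pos": joint angles; "dq": joint speeds; "tau": joint torques, N m; "ee_pos": TCP position; "orientation": TCP orientation; "ft_force": force on the tool from outside, world axes, zero at the start; "wrist_torque": the same for the moment, N m; "width": finger opening in m.
Only numpy, scipy, OpenCV 4.12 (cv2) and the standard library are available. Lean on these libraries where they do the work, as an engineer would, in place of code of your own. Each camera call takes 0.05 s, during which the arm holds its last target.

## Working session

There is one attempt and no reset: what is moved stays moved. The work goes in short steps, Python scripts to look and compute and a shell command to move; the robot and the scene stay as the last step left them, time stands still between calls to the robot, and variables do not carry over. Pictures are saved under pics/ and viewed, and the job is handed in when it is done.

```bash
ls; mkdir -p pics; python3 - <<'E'
from rig import arm
import cv2,numpy as np
np.set_printoptions(precision=4,suppress=True)
s=arm.read_state();print(s)
for n in("scene","top"):
    p,d=arm.read_camera(n);cv2.imwrite(f"pics/{n}0.png",p[:,:,::-1]);np.save(f"pics/{n}0d.npy",d)
    print(n,arm.camera_info(n))
E
```

```text
pics
{'time': 0.0, 'joint_pos': array([-1.336 ,  0.1264, -0.0406,  1.4054, -0.    ,  1.5708]), 'dq': array([-0.0004,  0.0003,  0.0001, -0.002 , -0.0002, -0.0001]), 'tau': array([ -0.0007, -43.5917,  35.2923,   0.0172,  -0.0002,  -0.    ]), 'ee_pos': array([ 0.1221, -0.5102,  0.2495]), 'orientation': array([-2.4656,  1.9453,  0.002 ]), 'ft_force': array([ 0.6529,  0.6391, -0.4519]), 'wrist_torque': array([0.0458, 0.0073, 0.0177]), 'width': 0.08550820555347899}
scene {'camera_matrix': array([[367.8859,   0.    , 318.9913],
       [  0.    , 367.8859, 195.0332],
       [  0.    ,   0.    ,   1.    ]]), 'world_from_camera': array([[ 0.1055,  0.8214, -0.5605,  0.9539],
       [ 0.9943, -0.0788,  0.0716, -0.0914],
       [ 0.0146, -0.5648, -0.8251,  0.7998],
       [ 0.    ,  0.    ,  0.    ,  1.    ]])}
top {'camera_matrix': array([[377.3753,   0.    , 318.0041],
       [  0.    , 377.3753, 203.613 ],
       [  0.    ,   0.    ,   1.    ]]), 'world_from_camera': array([[ 0.029 , -0.9915,  0.1269,  0.3374],
       [-0.9996, -0.0281,  0.0086, -0.0574],
       [-0.0049, -0.1271, -0.9919,  1.1178],
       [ 0.    ,  0.    ,  0.    ,  1.    ]])}
```

View pics/scene0.png

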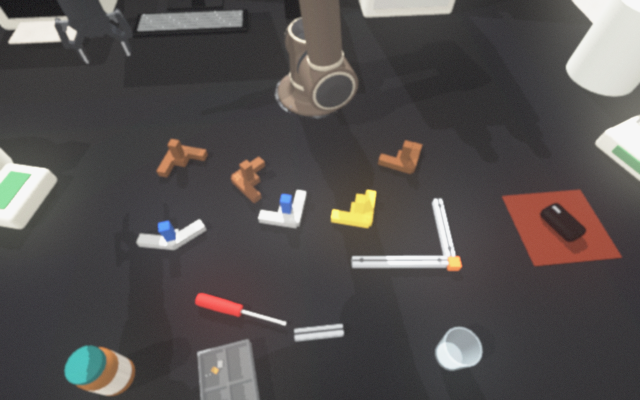

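View pics/top0.png

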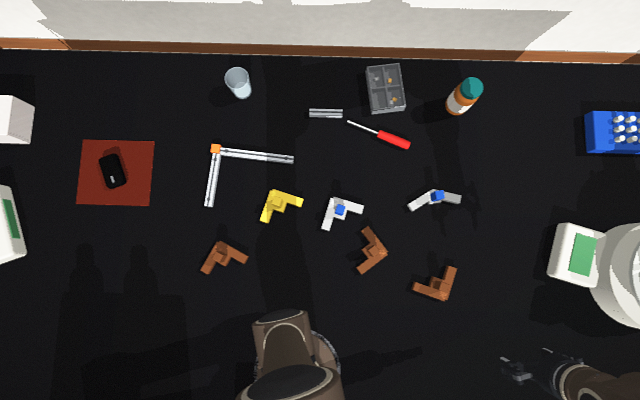

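```bash
python3 - <<'E'
import cv2,numpy as np
p=cv2.imread("pics/top0.png")
a=cv2.resize(p[170:250,190:300+80],None,fx=4.2,fy=4.2,interpolation=cv2.INTER_CUBIC)
cv2.imwrite("pics/c_rail.png",cv2.resize(p[140:215,195:305],None,fx=7,fy=7,interpolation=cv2.INTER_CUBIC))
cv2.imwrite("pics/c_sq.png",cv2.resize(p[180:240,310:390],None,fx=9,fy=9,interpolation=cv2.INTER_CUBIC))
cv2.imwrite("pics/c_both.png",cv2.resize(p[170:250,310:470],None,fx=5,fy=5,interpolation=cv2.INTER_CUBIC))
E
```

```text
(no output)
```

View pics/c_rail.png

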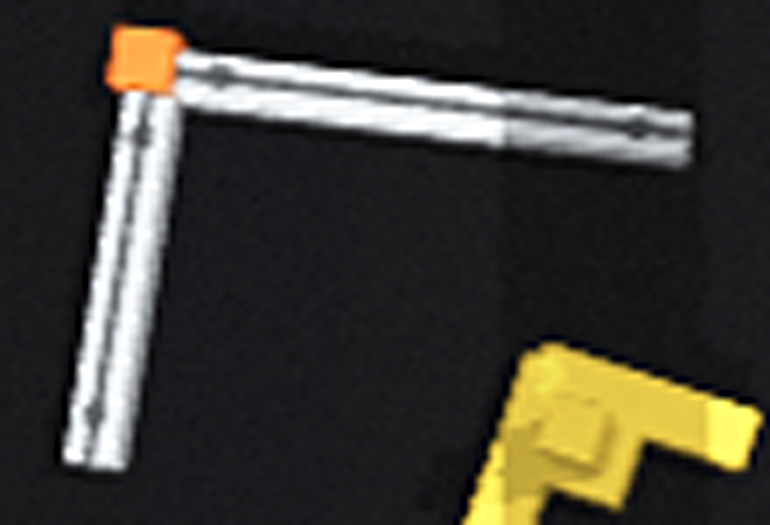

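View pics/c_sq.png

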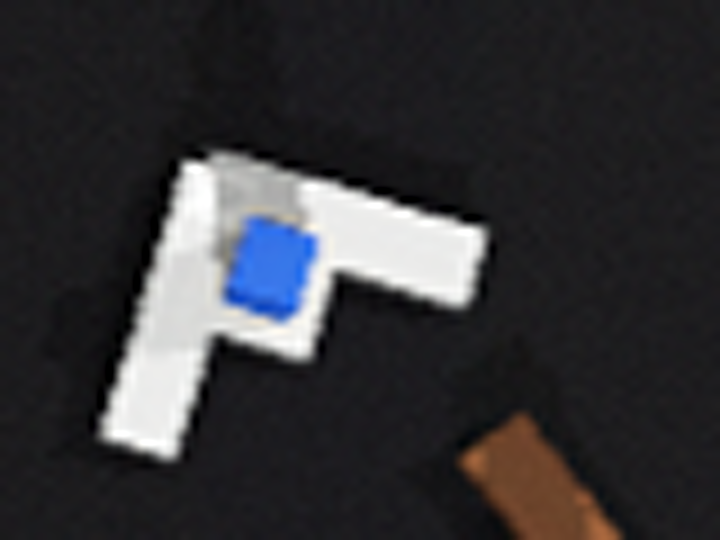

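View pics/c_both.png

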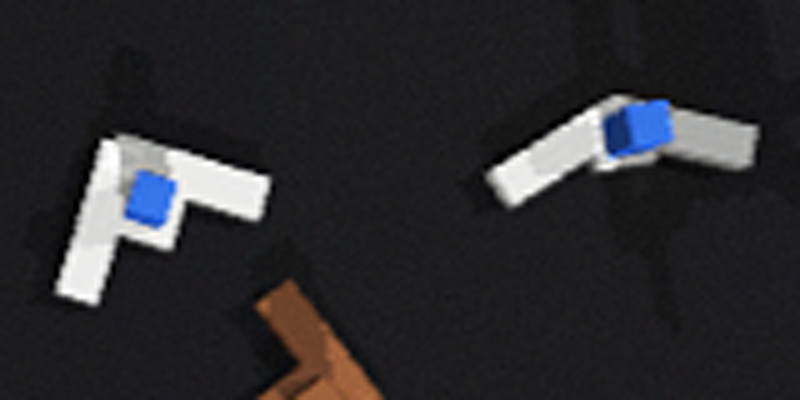

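Two things have blue handles: top (340,210) and top (437,197). In the crops the first has legs at 90° (the heel points up-left), so it is the square. The second is the wide V, so it is the gauge. The orange cap of the frame is at (215,148), with the long rail running right and the short rail running down. Next I fit the poses by silhouette.

```bash
cat > h.py <<'E'
import numpy as np,cv2
from scipy.optimize import minimize
from scipy.spatial.transform import Rotation as R
from rig import arm
np.set_printoptions(precision=4,suppress=True)
def box(x0,x1,y0,y1,z0,z1): return np.array([[x,y,z] for x in(x0,x1) for y in(y0,y1) for z in(z0,z1)])/1e3
FR=[box(0,20,-220,0,0,20),box(-160,0,0,20,0,20)]; CAP=box(-4,26,-4,26,0,26)
def SQ(p=16): return [box(-64,36,12,36,0,20),box(12,36,-64,36,0,20),box(-p,36,-p,36,0,20),box(-12,12,-12,12,20,72)]
def proj(n,P):
    c=arm.camera_info(n); T=np.linalg.inv(c["world_from_camera"]); q=P@T[:3,:3].T+T[:3,3]
    u=q@c["camera_matrix"].T; return u[:,:2]/u[:,2:]
def place(B,v):
    c,s=np.cos(v[2]),np.sin(v[2]); o=B.copy(); o[:,0]=c*B[:,0]-s*B[:,1]+v[0]; o[:,1]=s*B[:,0]+c*B[:,1]+v[1]
    if len(v)>3:o[:,2]+=v[3]
    return o
def ren(n,boxes,v,S=8):
    m=np.zeros((400*S,640*S),np.uint8)
    for B in boxes:
        u=(proj(n,place(B,v))+.5)*S-.5
        cv2.fillConvexPoly(m,cv2.convexHull(np.round(u).astype(np.int32)),255)
    return cv2.resize(m,(640,400),interpolation=cv2.INTER_AREA)/255.
def pix2w(n,u,v,z):
    c=arm.camera_info(n);W=c["world_from_camera"];r=W[:3,:3]@np.linalg.inv(c["camera_matrix"])@[u,v,1]
    return W[:3,3]+r*(z-W[2,3])/r[2]
def masks(p):  # rgb float: steel/alu soft mask, blue
    h=cv2.cvtColor(p,cv2.COLOR_RGB2HSV)
    white=(h[...,1]<70)&(h[...,2]>75); blue=(h[...,0]>95)&(h[...,0]<130)&(h[...,1]>110)&(h[...,2]>60)
    return white,blue
def fit(n,mask,boxes,v0,roi,ignore=None):
    u0,u1,w0,w1=roi
    def f(v):
        d=np.abs(ren(n,boxes,v)-mask)
        if ignore is not None: d=d*(1-ren(n,[ignore],v,4)) 
        return d[w0:w1,u0:u1].sum()
    v0=np.array(v0,float); best=None
    for s in(.02,.004):
        sim=np.vstack([v0]+[v0+np.eye(len(v0))[i]*(s if i!=2 else s*6) for i in range(len(v0))])
        r=minimize(f,v0,method="Nelder-Mead",options=dict(initial_simplex=sim,xatol=1e-4,fatol=.05,maxiter=200)); v0=r.x
    return r.x,r.fun
def goto(xyz,yaw):
    """rows from measured pose to target xyz (mm->m) tool down, jaw axis at yaw (world)"""
    s=arm.read_state(); A=R.from_rotvec(s["orientation"]); 
    t=None
    for y in(yaw,yaw+np.pi):
        c,sn=np.cos(y),np.sin(y); T=R.from_matrix(np.array([[c,sn,0],[sn,-c,0],[0,0,-1]])); d=(A.inv()*T).as_rotvec(degrees=True)
        if t is None or np.linalg.norm(d)<np.linalg.norm(t): t=d
    print("shift mm",A.inv().apply(np.array(xyz)-s["ee_pos"])*1e3,"turn deg",t)
def shot(tag):
    out={}
    for n in("scene","top"):
        p,d=arm.read_camera(n);cv2.imwrite(f"pics/{n}_{tag}.png",p[:,:,::-1]);out[n]=p
    return out
E
python3 - <<'E'
from h import *
print(pix2w("top",220,155,.02),pix2w("top",340,210,.072))
rois={"top":((190,300,135,215),(315,380,190,240)),"scene":((340,470,190,275),(250,315,180,235))}
vF,vS=[.46,.22,-.1],[.32,-.12,-.25]
F0=pix2w("top",220,155,.02);S0=pix2w("top",340,210,.072)
for n in("top","scene"):
    p=cv2.imread(f"pics/{n}0.png")[:,:,::-1].copy(); w,b=masks(p)
    r=rois[n]
    f,e=fit(n,w*1.,FR,[F0[0],F0[1],-.1],r[0],CAP); print(n,"frame",f,e)
    s,e=fit(n,(w|b)*1.,SQ(),[S0[0],S0[1],-.25],r[1]); print(n,"sq",s,e)
    o=p.copy()
    for B,v in((FR,f),(SQ(),s)):
        m=ren(n,B,v)>.5; c,_=cv2.findContours(m.astype(np.uint8),0,2); cv2.drawContours(o,c,-1,(255,0,0),1)
    a,b_=r; u0,u1,w0,w1=min(a[0],b_[0]),max(a[1],b_[1]),min(a[2],b_[2]),max(a[3],b_[3])
    cv2.imwrite(f"pics/fit_{n}.png",cv2.resize(o[w0:w1,u0:u1,::-1],None,fx=3.5,fy=3.5,interpolation=cv2.INTER_NEAREST))
E
```

```text
[0.6158 0.2489 0.02  ] [ 0.455  -0.1101  0.072 ]
top frame [ 0.6214  0.2521 -0.0959] 91.75132641291812
top sq [ 0.4588 -0.11   -0.269 ] 81.00392156862746
scene frame [ 0.6166  0.2501 -0.0846] 6263.08186082276
scene sq [ 0.4657 -0.1145 -0.4237] 1867.81568627451
```

```bash
python3 - <<'E'
import cv2,numpy as np
from h import *
a=cv2.imread("pics/fit_top.png");b=cv2.imread("pics/fit_scene.png");print(a.shape,b.shape)
p=cv2.imread("pics/scene0.png")
print(p[230,400],p[200,300],p[185,255],p[262,400], cv2.imread("pics/top0.png")[190,250])
E
```

```text
(368, 665, 3) (332, 770, 3)
[75 77 82] [245 245 245] [65 70 87] [247 247 247] [29 27 27]
```

View pics/fit_top.png

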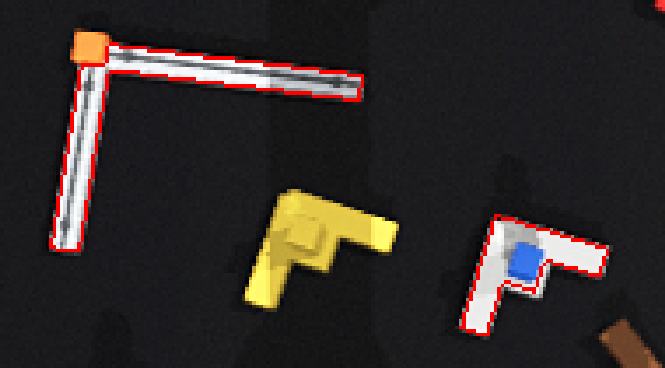

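View pics/fit_scene.png

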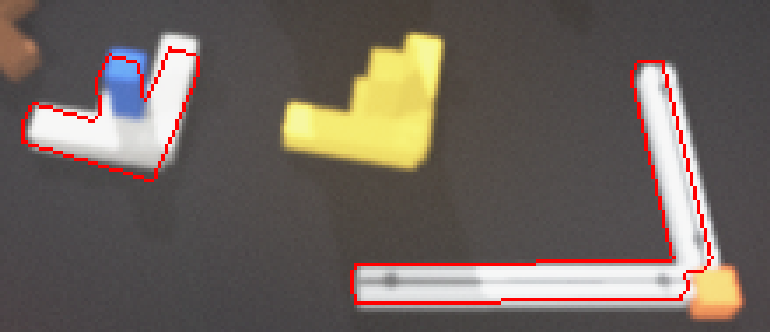

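```bash
sed -i 's/def masks(p):.*/def masks(p,th=115):/; s/(h\[...,2\]>75)/(h[...,2]>th)/; s/    return white,blue/    k=np.ones((3,3),np.uint8); return cv2.morphologyEx(white.astype(np.uint8),cv2.MORPH_CLOSE,k)>0,blue/; s/def SQ(p=16)/def SQ(p=20)/' h.py
cat >> h.py <<'E'
ROI={"top":((190,300,135,215),(315,380,190,240)),"scene":((340,470,190,275),(250,315,180,235))}
TH={"top":115,"scene":165}
def meas(n,p,vF,vS,r=None,tag="x"):
    r=r or ROI[n]; w,b=masks(p,TH[n])
    f,e=fit(n,w*1.,FR,vF,r[0],CAP); print(n,"frame",f,np.degrees(f[2]),e)
    s,e=fit(n,(w|b)*1.,SQ(),vS,r[1]); print(n,"sq",s,np.degrees(s[2]),e)
    o=p.copy()
    for B,v in((FR,f),(SQ(),s)):
        m=ren(n,B,v)>.5; c,_=cv2.findContours(m.astype(np.uint8),0,2); cv2.drawContours(o,c,-1,(255,0,0),1)
    a,b_=r; u0,u1,w0,w1=min(a[0],b_[0]),max(a[1],b_[1]),min(a[2],b_[2]),max(a[3],b_[3])
    cv2.imwrite(f"pics/fit_{n}_{tag}.png",cv2.resize(o[w0:w1,u0:u1,::-1],None,fx=3.5,fy=3.5,interpolation=cv2.INTER_NEAREST))
    return f,s
E
python3 - <<'E'
from h import *
for n in("top","scene"):
    p=cv2.imread(f"pics/{n}0.png")[:,:,::-1].copy()
    f,s=meas(n,p,[.6214,.2521,-.096],[.4588,-.11,-.25],tag="a")
E
```

```text
top frame [ 0.6216  0.2525 -0.0954] -5.464183793974277 72.66831218762015Traceback (most recent call last):
  File "<stdin>", line 4, in <module>
  File "h.py", line 58, in meas
    s,e=fit(n,(w|b)*1.,SQ(),vS,r[1]); print(n,"sq",s,np.degrees(s[2]),e)
        ~~~^^^^^^^^^^^^^^^^^^^^^^^^^
  File "h.py", line 38, in fit
    r=minimize(f,v0,method="Nelder-Mead",options=dict(initial_simplex=sim,xatol=1e-4,fatol=.05,maxiter=200)); v0=r.x
    res = _minimize_neldermead(fun, x0, args, callback, bounds=bounds,
                               **options)
    fxr = func(xr)
    fx = function(np.copy(x), *(wrapper_args + args))
  File "h.py", line 32, in f
    d=np.abs(ren(n,boxes,v)-mask)
             ~~~^^^^^^^^^^^
  File "h.py", line 19, in ren
    u=(proj(n,place(B,v))+.5)*S-.5
       ~~~~^^^^^^^^^^^^^^
  File "h.py", line 10, in proj
    c=arm.camera_info(n); T=np.linalg.inv(c["world_from_camera"]); q=P@T[:3,:3].T+T[:3,3]
ValueError: time passes only in moves, steps and waits
```

```bash
python3 - <<'E'
import cv2,numpy as np
a=cv2.imread("pics/fit_top_a.png");b=cv2.imread("pics/fit_scene_a.png")
c=np.zeros((a.shape[0]+b.shape[0],max(a.shape[1],b.shape[1]),3),np.uint8);c[:a.shape[0],:a.shape[1]]=a;c[a.shape[0]:,:b.shape[1]]=b
c=c[:, :800];cv2.imwrite("pics/fit2.png",cv2.resize(c,None,fx=.85,fy=.85));print(c.shape)
E
```

```text
[ WARN:0@0.010] global loadsave.cpp:275 findDecoder imread_('pics/fit_top_a.png'): can't open/read file: check file path/integrity
[ WARN:0@0.011] global loadsave.cpp:275 findDecoder imread_('pics/fit_scene_a.png'): can't open/read file: check file path/integrity
Traceback (most recent call last):
AttributeError: 'NoneType' object has no attribute 'shape'
```

```bash
python3 - <<'E'
s=open('h.py').read()
s=s.replace("arm.camera_info(n)","CI(n)").replace("from rig import arm\n","from rig import arm\nimport functools\n@functools.cache\ndef CI(n): return arm.camera_info(n)\n")
open('h.py','w').write(s)
E
python3 - <<'E'
from h import *
for n in("top","scene"):
    p=cv2.imread(f"pics/{n}0.png")[:,:,::-1].copy()
    f,s=meas(n,p,[.6214,.2521,-.096],[.4588,-.11,-.25],tag="a")
a=cv2.imread("pics/fit_top_a.png");b=cv2.imread("pics/fit_scene_a.png")
c=np.zeros((a.shape[0]+b.shape[0],max(a.shape[1],b.shape[1]),3),np.uint8);c[:a.shape[0],:a.shape[1]]=a;c[a.shape[0]:,:b.shape[1]]=b
cv2.imwrite("pics/fit2.png",cv2.resize(c,None,fx=.85,fy=.85))
print(arm.read_state()["time"])
E
```

```text
top frame [ 0.6216  0.2525 -0.0954] -5.464183793974277 72.66831218762015
top sq [ 0.459  -0.1102 -0.2666] -15.275116481706474 52.61176470588235
scene frame [ 0.6214  0.2535 -0.0935] -5.358115026385685 87.41482506728181
scene sq [ 0.4584 -0.1097 -0.278 ] -15.926470412937407 71.25098039215686
0.1
```

View pics/fit2.png

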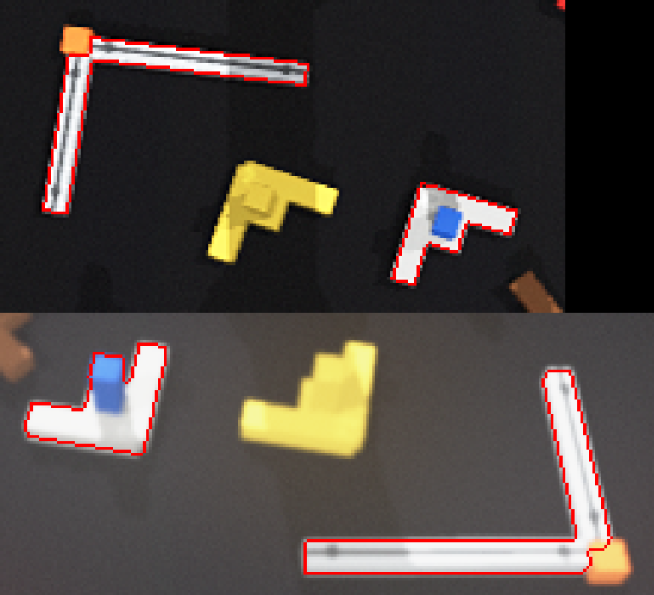

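The fits agree between the two cameras to within 1 mm: the corner is at (0.6215, 0.253) with yaw -5.4°, and the square grip is at (0.4587, -0.110) with yaw -15.6°.

```bash
python3 - <<'E'
from h import *
goto([.4587,-.110,.16],np.radians(-15.6))
E
```

```text
shift mm [-310.8345 -420.5279   90.0697] turn deg [ -0.0434   0.0711 -60.9458]
```

```bash
python3 -m pendant '[[[-30,-40,9,0,0,-6],[-60,-82,18,0,0,-12],[-90,-123,27,0,0,-18],[-120,-164,36,0,0,-24],[-150,-205,45,0,0,-30]]]' 0; python3 - <<'E'
from h import *
goto([.4587,-.110,.16],np.radians(-15.6))
E
```

```text
time: 0.6
ee_pos: [0.2822, -0.3213, 0.2061]
orientation: [-2.888, 1.236, 0.0]
ft_force: [0.2, -0.3, 0.9]
width: 0.0855
shift mm [ -30.9859 -273.5654   46.1404] turn deg [ -0.0076   0.0064 -30.7428]
```

```bash
python3 -m pendant '[[[-5,-45,8,0,0,-6],[-10,-90,16,0,0,-12],[-16,-136,24,0,0,-18],[-22,-182,32,0,0,-24],[-28,-228,40,0,0,-30]]]' 0;python3 -m pendant '[[[-3,-45,6,0,0,-0.8],[-3,-45,6,0,0,-0.8],[-3,-45,6,0,0,-0.8]]]' 0; python3 - <<'E'
from h import *
goto([.4587,-.110,.046],np.radians(-15.6))
E
```

```text
time: 1.1
ee_pos: [0.4285, -0.1441, 0.1663]
orientation: [3.11, -0.445, -0.0]
ft_force: [0.4, -1.3, 0.1]
width: 0.0852
time: 1.4
ee_pos: [0.4376, -0.1008, 0.1602]
orientation: [3.112, -0.426, -0.002]
ft_force: [0.8, 0.5, -0.3]
width: 0.0857
shift mm [ 22.9462   3.1563 114.1679] turn deg [0.0242 0.0698 0.0205]
```

```bash
python3 -m pendant '[[[23,3,0,0,0,0],[23,3,30,0,0,0],[23,3,60,0,0,0],[23,3,60,0,0,0]]]' 0; python3 - <<'E'
from h import *
goto([.4587,-.110,.046],np.radians(-15.6))
p=shot("pre")["scene"]
cv2.imwrite("pics/pre_c.png",cv2.resize(p[120:250,210:340,::-1],None,fx=4.5,fy=4.5,interpolation=cv2.INTER_CUBIC))
E
```

```text
time: 1.8
ee_pos: [0.4562, -0.1118, 0.0974]
orientation: [-3.111, 0.434, 0.01]
ft_force: [-0.8, 0.1, 0.6]
width: 0.0855
shift mm [ 2.2619 -2.4516 51.382 ] turn deg [ 0.0277  0.3679 -0.2969]
```

View pics/pre_c.png

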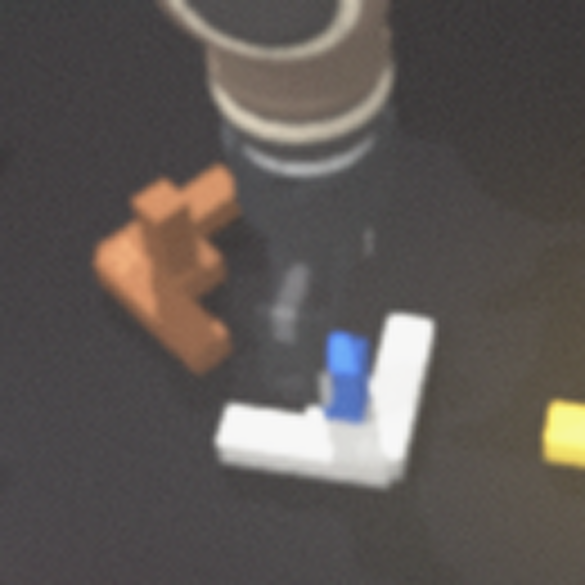

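The gripper is dark and stands above and behind the blue handle (crop about (345,375)), with nothing in its way. I lower it in steps.

```bash
python3 -m pendant '[[[1,-2,20,0,0,0],[1,-2,40,0,0,0],[1,-2,50,0,0,0],[1,-2,51,0,0,0],[1,-2,51,0,0,0]]]' 0; python3 - <<'E'
from h import *
goto([.4587,-.110,.046],np.radians(-15.6))
E
```

```text
time: 2.4
ee_pos: [0.4611, -0.1097, 0.0508]
orientation: [3.112, -0.431, 0.002]
ft_force: [0.2, 0.5, 0.5]
width: 0.0854
shift mm [-2.2154  0.9458  4.7794] turn deg [-0.0019 -0.0683 -0.1694]
```

```bash
python3 -m pendant '[[[-2,1,4,0,0,0],[-2,1,4,0,0,0]]]' 0; python3 -m pendant '[[[0,0,0,0,0,0],[0,0,0,0,0,0],[0,0,0,0,0,0],[0,0,0,0,0,0],[0,0,0,0,0,0]]]' 1;python3 -m pendant '[[[0,0,0,0,0,0],[0,0,0,0,0,0],[0,0,0,0,0,0]]]' 1
```

```text
time: 2.6
ee_pos: [0.4583, -0.1099, 0.0461]
orientation: [3.112, -0.43, 0.001]
ft_force: [-0.1, -0.6, -0.3]
width: 0.0852
time: 3.1
ee_pos: [0.4586, -0.1098, 0.046]
orientation: [3.112, -0.43, 0.001]
ft_force: [0.8, 0.7, 3.0]
width: 0.0233
time: 3.4
ee_pos: [0.4586, -0.1098, 0.0459]
orientation: [-3.112, 0.43, -0.001]
ft_force: [0.2, 1.0, 3.1]
width: 0.0237
```

```bash
python3 -m pendant '[[[0,0,-25,0,0,0],[0,0,-50,0,0,0],[0,0,-75,0,0,0],[0,0,-96,0,0,0],[0,0,-96,0,0,0]]]' ; python3 - <<'E'
from h import *
goto([.5659,.2070,.14],np.radians(-5.4))
p=shot("lift")["scene"]
cv2.imwrite("pics/lift_c.png",cv2.resize(p[100:290,160:480,::-1],None,fx=2.4,fy=2.4,interpolation=cv2.INTER_CUBIC))
E
```

```text
time: 3.9
ee_pos: [0.4594, -0.1101, 0.1435]
orientation: [3.112, -0.43, 0.005]
ft_force: [-0.6, -0.2, -4.4]
width: 0.0231
shift mm [  16.3922 -334.0462    3.6372] turn deg [  0.0113  -0.1882 -10.3501]
```

View pics/lift_c.png

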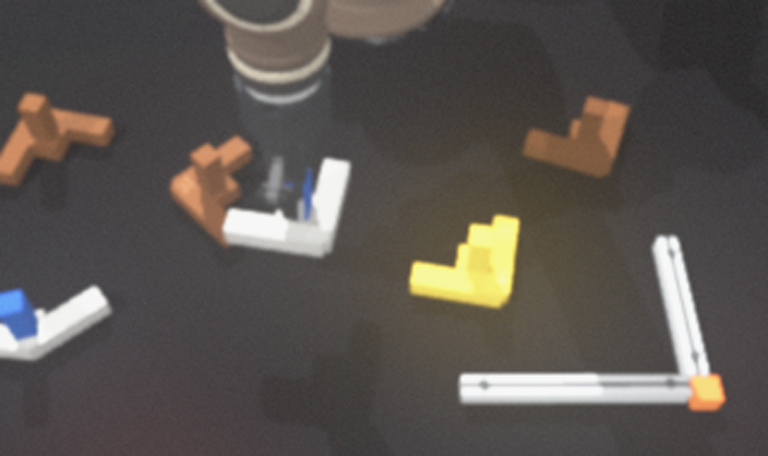

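The square is held and level at about 97 mm, with the heel at crop (320,250). It will clear the yellow part (72 mm tall). I carry it across.

```bash
python3 -m pendant '[[[2,-35,0,0,0,-1],[4,-75,0,0,0,-3],[7,-115,0,0,0,-4],[9,-155,0,0,0,-6],[11,-195,0,0,0,-7]]]' ; python3 - <<'E'
from h import *
goto([.5659,.2070,.14],np.radians(-5.4))
E
```

```text
time: 4.5
ee_pos: [0.521, 0.0763, 0.1393]
orientation: [3.132, -0.238, -0.005]
ft_force: [0.5, -0.2, -3.9]
width: 0.0234
shift mm [  24.6283 -135.9857   -0.9724] turn deg [ 0.061   0.1924 -3.2934]
```

```bash
python3 -m pendant '[[[6,-35,0,0,0,-1],[12,-70,0,0,0,-2],[18,-105,0,0,0,-3],[23,-128,0,0,0,-3],[25,-136,0,0,0,-3]]]' ; python3 - <<'E'
from h import *
goto([.5659,.2070,.06],np.radians(-5.4))
E
```

```text
time: 5.0
ee_pos: [0.5667, 0.2074, 0.1387]
orientation: [3.137, -0.154, -0.005]
ft_force: [0.3, -0.4, -3.5]
width: 0.0232
shift mm [-0.5114  0.4186 78.7443] turn deg [ 0.0701  0.195  -0.2086]
```

```bash
python3 -m pendant '[[[0,0,25,0,0,0],[0,0,50,0,0,0],[0,0,72,0,0,0],[0,0,78,0,0,0],[0,0,78,0,0,0]]]' ; python3 - <<'E'
from h import *
goto([.5659,.2070,.048],np.radians(-5.4))
o=shot("low")
t=cv2.resize(o["top"][130:230,180:320,::-1],None,fx=4,fy=4,interpolation=cv2.INTER_CUBIC)
cv2.imwrite("pics/low_t.png",t)
cv2.imwrite("pics/low_s.png",cv2.resize(o["scene"][160:290,330:480,::-1],None,fx=4,fy=4,interpolation=cv2.INTER_CUBIC))
E
```

```text
time: 5.5
ee_pos: [0.5658, 0.2045, 0.0618]
orientation: [3.136, -0.158, -0.006]
ft_force: [-0.5, 0.7, -4.5]
width: 0.0235
shift mm [-0.1138 -2.5065 13.7626] turn deg [ 0.1106  0.21   -0.3807]
```

View pics/low_t.png

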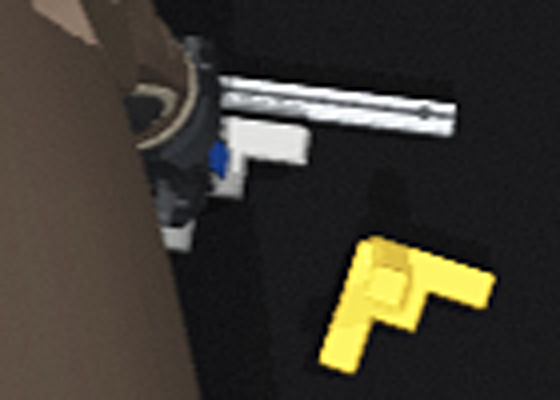

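View pics/low_s.png

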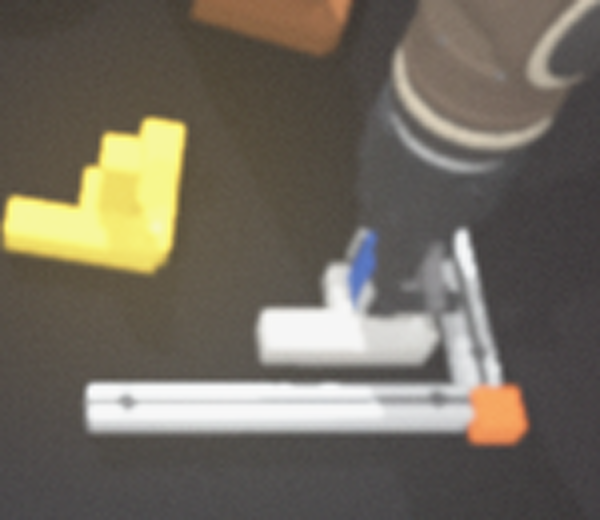

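The square is just above the bench inside the corner, with about 15 mm clear to both rails (scene crop: outer edge about (350,365), rail edge about (350,385)). I lower it onto the bench.

```bash
python3 -m pendant '[[[0,-1,7,0.1,0.2,-0.3],[0,-1,13,0.1,0.2,-0.3],[0,-1,14,0.1,0.2,-0.3],[0,-1,14,0.1,0.2,-0.3]]]' ; python3 - <<'E'
from h import *
goto([.5659,.2070,.046],np.radians(-5.4))
print(arm.read_state()["ft_force"],arm.read_state()["wrist_torque"])
E
```

```text
time: 6.0
ee_pos: [0.5671, 0.2065, 0.0495]
orientation: [-3.137, 0.149, -0.005]
ft_force: [0.8, 0.3, -3.1]
width: 0.0236
shift mm [-1.2507 -0.4138  3.4514] turn deg [-0.0849 -0.1715 -0.0444]
[ 0.8323  0.3327 -3.1256] [-0.0435 -0.0084  0.0494]
```

```bash
python3 -m pendant '[[[0,0,3,0,0,0],[0,0,3,0,0,0]]]' ;python3 -m pendant '[[[0,0,1,0,0,0],[0,0,1,0,0,0]]]' ; python3 - <<'E'
from h import *
goto([.5823,.2206,.046],np.radians(-5.4))
print(arm.read_state()["ft_force"],arm.read_state()["wrist_torque"])
E
```

```text
time: 6.2
ee_pos: [0.5673, 0.2065, 0.0464]
orientation: [-3.137, 0.149, -0.005]
ft_force: [-0.4, -1.0, -3.9]
width: 0.023
time: 6.4
ee_pos: [0.5675, 0.2066, 0.0461]
orientation: [-3.136, 0.149, -0.006]
ft_force: [0.4, 0.7, -0.5]
width: 0.0234
shift mm [ 13.4399 -15.3584   0.1742] turn deg [-0.1125 -0.2184 -0.0449]
[ 0.4372  0.6856 -0.5295] [-0.0638  0.2902  0.009 ]
```

The square is on the bench: the vertical force has dropped from -3.9 to -0.5 N. I slide it towards both rails and watch the force.

```bash
python3 -m pendant '[[[5,-6,0,0,0,0],[10,-12,0,0,0,0],[10,-12,0,0,0,0]]]' ; python3 -m pendant '[[[2,-2,0,0,0,0],[2,-2,0,0,0,0]]]' ;  python3 - <<'E'
from h import *
goto([.5823,.2206,.046],np.radians(-5.4))
print(arm.read_state()["ft_force"],arm.read_state()["wrist_torque"])
E
```

```text
time: 6.7
ee_pos: [0.58, 0.2188, 0.0462]
orientation: [-3.135, 0.148, -0.008]
ft_force: [0.5, 1.2, 0.2]
width: 0.0233
time: 6.9
ee_pos: [0.581, 0.2197, 0.0461]
orientation: [-3.136, 0.149, -0.006]
ft_force: [-0.8, 0.8, 2.0]
width: 0.0234
shift mm [ 1.1794 -1.0175  0.0656] turn deg [-0.1223 -0.2256 -0.0349]
[-0.7712  0.7573  2.042 ] [0.0208 0.3494 0.0581]
```

```bash
python3 -m pendant '[[[1,-1,0,0,0,0],[1,-1,0,0,0,0]]]' ; python3 -m pendant '[[[1,-1,0,0,0,0],[1,-1,0,0,0,0]]]' ;  python3 - <<'E'
from h import *
goto([.5823,.2206,.046],np.radians(-5.4))
print(arm.read_state()["ft_force"],arm.read_state()["wrist_torque"])
E
```

```text
time: 7.1
ee_pos: [0.5814, 0.2199, 0.046]
orientation: [-3.137, 0.15, -0.005]
ft_force: [-2.6, -1.5, 4.8]
width: 0.0234
time: 7.3
ee_pos: [0.5816, 0.22, 0.046]
orientation: [3.137, -0.15, 0.003]
ft_force: [-6.2, -6.0, 7.7]
width: 0.0235
shift mm [ 0.6476 -0.71   -0.0106] turn deg [ 0.04   -0.0958 -0.0731]
[-6.1927 -5.9922  7.665 ] [-0.9164  1.5422  0.0076]
```

```bash
python3 -m pendant '[[[1,-1,0,0,0,0],[1,-1,0,0,0,0],[1,-1,0,0,0,0]]]' ; python3 -m pendant '[[[1,-1,0,0,0,0],[1,-1,0,0,0,0],[1,-1,0,0,0,0]]]' ;  python3 - <<'E'
from h import *
goto([.5823,.2206,.046],np.radians(-5.4))
print(arm.read_state()["ft_force"],arm.read_state()["wrist_torque"])
E
```

```text
time: 7.6
ee_pos: [0.582, 0.22, 0.046]
orientation: [3.136, -0.15, 0.001]
ft_force: [-8.8, -9.5, 9.9]
width: 0.0234
time: 7.9
ee_pos: [0.5825, 0.22, 0.0461]
orientation: [3.134, -0.151, -0.0]
ft_force: [-11.4, -11.8, 13.8]
width: 0.0231
shift mm [-0.2575 -0.6037  0.0812] turn deg [ 0.2361 -0.0006 -0.1108]
[-11.3671 -11.8107  13.8499] [-2.1719  2.3749  0.1355]
```

```bash
python3 -m pendant '[[[0,0,0,0,0,0],[0,0,0,0,0,0],[0,0,0,0,0,0]]]' ; python3 - <<'E'
from h import *
o=shot("press")
a=cv2.resize(o["top"][140:215,195:300,::-1],None,fx=5,fy=5,interpolation=cv2.INTER_CUBIC)
cv2.imwrite("pics/press_t.png",a)
cv2.imwrite("pics/press_s.png",cv2.resize(o["scene"][190:280,370:475,::-1],None,fx=6,fy=6,interpolation=cv2.INTER_CUBIC))
E
```

```text
time: 8.2
ee_pos: [0.5825, 0.22, 0.046]
orientation: [3.134, -0.151, -0.0]
ft_force: [-11.2, -11.3, 12.4]
width: 0.0234
```

View pics/press_t.png

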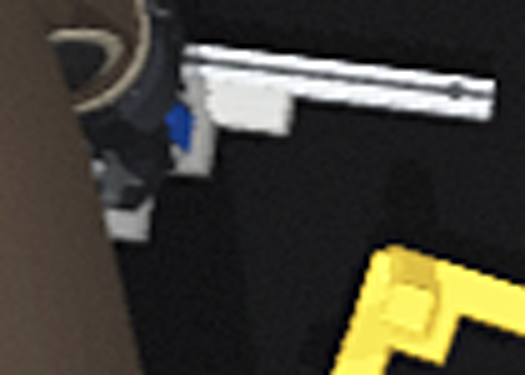

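View pics/press_s.png

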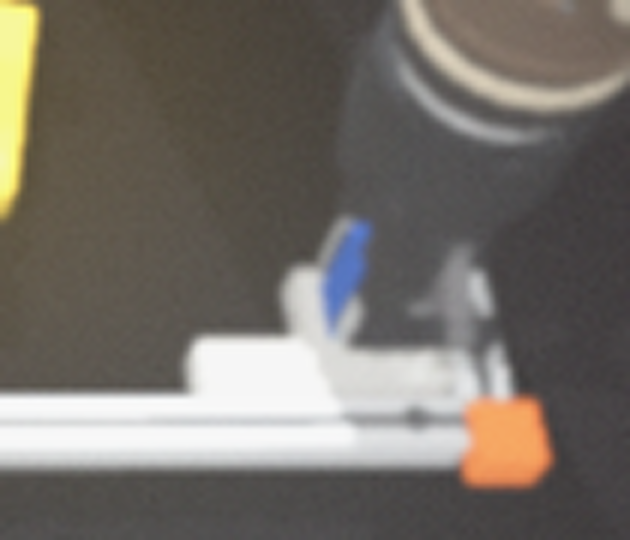

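The square sits against both rails: in the scene crop its outer edge meets the long rail along row ~395, and the heel is against the short rail at about (460,375). I press a little harder, hold it, then ease off.

```bash
python3 -m pendant '[[[1,-1.5,-0.5,0,0,0],[1,-1.5,-0.5,0,0,0],[1,-1.5,-0.5,0,0,0],[1,-1.5,-0.5,0,0,0],[1,-1.5,-0.5,0,0,0]]]'; python3 -m pendant '[[[0,0,0,0,0,0],[0,0,0,0,0,0],[0,0,0,0,0,0]]]'; python3 -m pendant '[[[-2,2,0,0,0,0],[-3,3.5,0,0,0,0],[-3,3.5,0,0,0,0]]]'
```

```text
time: 8.8
ee_pos: [0.5827, 0.2201, 0.0462]
orientation: [3.131, -0.151, -0.003]
ft_force: [-14.4, -16.7, 13.9]
width: 0.0231
time: 9.1
ee_pos: [0.5827, 0.2201, 0.0462]
orientation: [3.131, -0.151, -0.003]
ft_force: [-14.8, -15.2, 14.8]
width: 0.0231
time: 9.4
ee_pos: [0.5825, 0.2199, 0.0461]
orientation: [3.137, -0.151, 0.005]
ft_force: [-1.7, -5.6, 2.6]
width: 0.0233
```

```bash
python3 -m pendant '[[[0,0.7,0,0,0,0],[0,0.7,0,0,0,0]]]'; python3 -m pendant '[[[0,0,0,0,0,0],[0,0,0,0,0,0],[0,0,0,0,0,0],[0,0,0,0,0,0]]]' 0.5; python3 - <<'E'
from h import *
print(arm.read_state())
E
```

```text
time: 9.6
ee_pos: [0.5825, 0.2199, 0.046]
orientation: [-3.138, 0.15, -0.005]
ft_force: [-2.2, -4.7, 3.0]
width: 0.0233
time: 10.0
ee_pos: [0.583, 0.2209, 0.0463]
orientation: [-3.136, 0.149, -0.006]
ft_force: [0.0, -0.5, 0.3]
width: 0.0426
{'time': 10.0, 'joint_pos': array([ 0.362 ,  0.3752, -0.1723,  1.0187,  0.0003,  2.0275]), 'dq': array([ 0.0012, -0.0002,  0.0002,  0.0035, -0.0012, -0.0002]), 'tau': array([ -0.0071, -57.0401,  32.9468,  -0.0628,   0.0051,   0.0002]), 'ee_pos': array([0.583 , 0.2209, 0.0463]), 'orientation': array([-3.136 ,  0.1486, -0.0064]), 'ft_force': array([ 0.0464, -0.5024,  0.2675]), 'wrist_torque': array([ 0.0149, -0.0026,  0.0153]), 'width': 0.042622078766941615}
```

Released with the fingers clear (42.6 mm open, force near 0). I rise straight up and then move back so I can look.

```bash
python3 -m pendant '[[[0,0,-10,0,0,0],[0,0,-30,0,0,0],[0,0,-60,0,0,0],[0,0,-95,0,0,0],[0,0,-130,0,0,0]]]'; python3 -m pendant '[[[-30,40,-10,0,0,0],[-60,80,-15,0,0,0],[-90,120,-20,0,0,0],[-120,160,-20,0,0,0],[-150,200,-20,0,0,0]]]';python3 -m pendant '[[[-20,40,0,0,0,0],[-40,80,0,0,0,0],[-60,120,0,0,0,0],[-60,120,0,0,0,0]]]'; python3 - <<'E'
from h import *
o=shot("fin")
for n,g in(("top",(.5823,.2206)),("scene",(.5823,.2206))):
    w,b=masks(o[n],TH[n])
    U=FR+[place(B,[-.036,-.036,0]) for B in SQ()]
    print(n,"rigid nominal fit of frame+square",)
cv2.imwrite("pics/fin_t.png",cv2.resize(o["top"][140:215,195:300,::-1],None,fx=7,fy=7,interpolation=cv2.INTER_CUBIC))
cv2.imwrite("pics/fin_s.png",cv2.resize(o["scene"][190:280,340:475,::-1],None,fx=5.5,fy=5.5,interpolation=cv2.INTER_CUBIC))
E
```

```text
time: 10.5
ee_pos: [0.5821, 0.2203, 0.1783]
orientation: [-3.136, 0.149, -0.006]
ft_force: [0.6, 0.5, 0.9]
width: 0.0429
time: 11.0
ee_pos: [0.4136, 0.0355, 0.1964]
orientation: [-3.136, 0.148, -0.009]
ft_force: [1.0, -1.3, 0.4]
width: 0.0426
time: 11.4
ee_pos: [0.3413, -0.0804, 0.1961]
orientation: [-3.137, 0.16, -0.008]
ft_force: [1.1, 0.8, 0.9]
width: 0.0429
top rigid nominal fit of frame+square
scene rigid nominal fit of frame+square
```

View pics/fin_t.png

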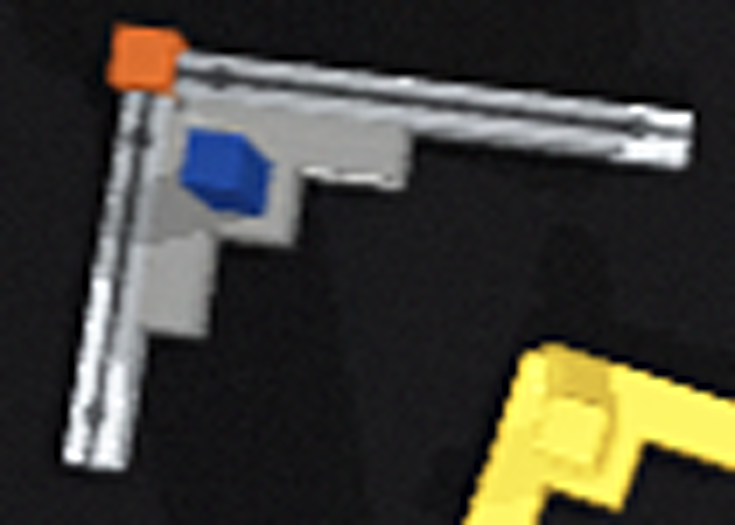

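View pics/fin_s.png

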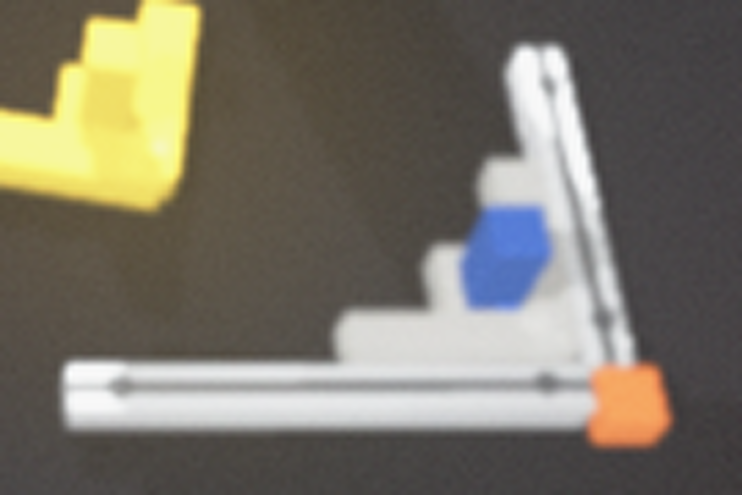

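View pics/top_fin.png

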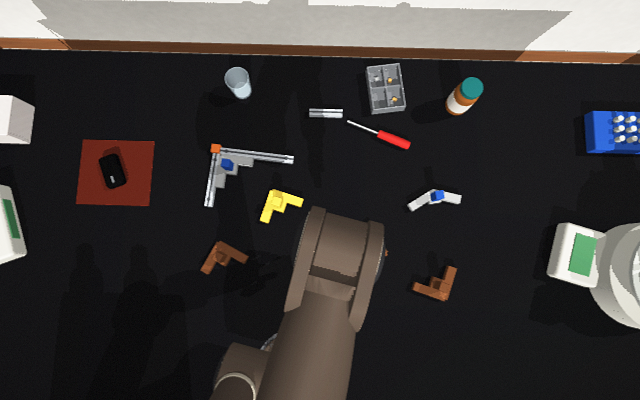

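It looks flush in both views, and the gauge is still at top (437,197). I fit the residual gap numerically.

```bash
python3 - <<'E'
from h import *
for n,th,roi,f in(("top",90,(190,300,135,215),[.6216,.2525,-.0954]),("scene",135,(345,470,190,275),[.6214,.2535,-.0935])):
    p=cv2.imread(f"pics/{n}_fin.png")[:,:,::-1].copy(); w,b=masks(p,th)
    m=(w|b)*1.; k=place(np.array([[-36,-36,0.]])/1e3,f)[0]
    FRw=ren(n,FR,f); cap=ren(n,[CAP],f,4)
    def c(v): return (np.abs(np.maximum(ren(n,SQ(),v),FRw)-m)*(1-cap))[roi[2]:roi[3],roi[0]:roi[1]].sum()
    v0=np.array([k[0],k[1],f[2]]); sim=np.vstack([v0,v0+[.004,0,0],v0+[0,.004,0],v0+[0,0,.04]])
    r=minimize(c,v0,method="Nelder-Mead",options=dict(initial_simplex=sim,xatol=1e-4,fatol=.05))
    d=R.from_euler('z',-f[2]).apply(np.append(r.x[:2]-k[:2],0))*1e3
    print(n,"offset from flush (frame axes, mm)",d[:2],"yaw err deg",np.degrees(r.x[2]-f[2]),c(v0),r.fun)
    a=cv2.imread(f"pics/{n}0.png"); q=p[:,:,::-1]
    g=(400,470,180,220) if n=="top" else (125,215,210,260)
    print("gauge diff",np.abs(a.astype(int)-q)[g[2]:g[3],g[0]:g[1]].mean())
print(arm.read_state()["ft_force"])
E
```

```text
top offset from flush (frame axes, mm) [ 0.1758 -0.5379] yaw err deg -0.5485320409821579 85.1131872356786 83.65828527489427
gauge diff 7.519642857142857
scene offset from flush (frame axes, mm) [-1.3391 -0.4872] yaw err deg -0.24198318697878585 140.2715724721261 128.39314109957706
gauge diff 4.908592592592592
[ 0.7841 -0.7552 -0.3164]
```

```bash
python3 - <<'E'
from h import *
p,d=arm.read_camera("top"); c=CI("top"); K=c["camera_matrix"];W=c["world_from_camera"]
f=[.6215,.253,-.0945]
def zz(x,y):
    P=place(np.array([[x,y,20.]])/1e3,f); u,v=np.round(proj("top",P)[0]).astype(int)
    q=np.median(d[v-1:v+2,u-1:u+2]); 
    return (W[:3,:3]@(np.linalg.inv(K)@[u,v,1]*q)+W[:3,3])[2]*1e3
for t,pts in(("long leg/-y",[(-12,-30),(-12,-60),(-12,-90)]),("-x leg",[(-60,-12),(-90,-12)]),("rails",[(10,-60),(10,-120),(-60,10),(-120,10)])): print(t,[round(float(zz(*q)),1) for q in pts])
cv2.imwrite("pics/gap.png",cv2.resize(p[150:192,205:260,::-1],None,fx=13,fy=13,interpolation=cv2.INTER_CUBIC))
E
```

```text
long leg/-y [19.9, 20.3, 20.4]
-x leg [20.9, 21.9]
rails [20.2, 20.9, 20.5, 21.4]
```

View pics/gap.png

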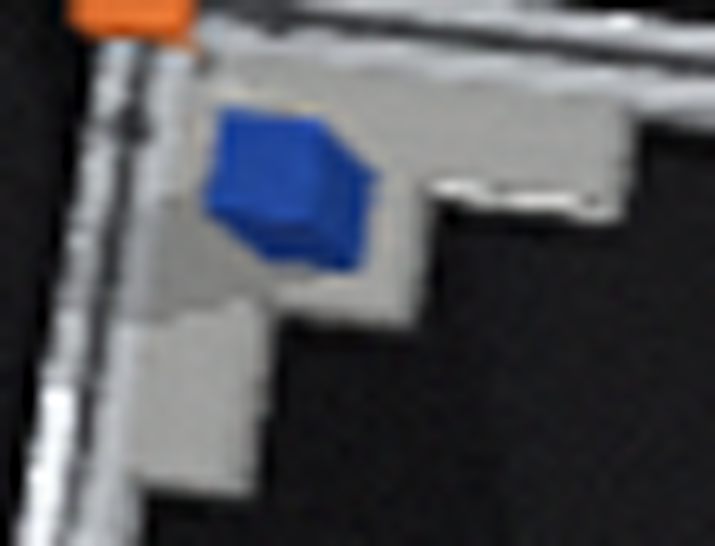

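No dark gap shows along either rail, and the square's top is level with the rails (about 20–22 mm for both). I hand in.

```bash
python3 - <<'E'
from rig import arm
print(arm.hand_in(), arm.read_state()["time"])
E
```

```text
the job is handed in; nothing more can be done
the job is handed in; nothing more can be done
```

The square is lying flat in the frame's inside corner, released, and I handed the job in at about 11.5 s of the 38 s allowed. I took the right-angle square by its blue handle, laid it in the corner and, still holding it, pressed it against both rails for about 1.5 s. The push built up to about 15 N towards each rail; then I eased off, let go and drew the arm clear.

**Last checks:**
- **Fit in the corner:** the enlarged top picture shows no gap along either rail.
- **Flatness:** the square's top measures 20–22 mm high, level with the rails.
- **Gauge:** it looks unmoved at its original place in the final top picture. I compared its pixels before and after, but lighting changes made that inconclusive.
- **Where the cameras disagree:** the top view puts the square within about 0.5 mm of flush and 0.5° of square. The scene view gives 1.3 mm off the long rail, 0.5 mm off the short rail and 0.2°. These differences are about the size of the 2 mm calibration error, so I did not correct for them.

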